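# Switch on the drying blower under its guard

## Task

Switch on the drying blower at the console with the yellow guard: lift the yellow guard fully up, push the green lever under it up the slope all the way to its on stop, then lower the guard gently, without slamming it, until it is fully closed again. Leave the red-guarded console switched off and closed, and do not move any of the other things on the table.

Things in the scene. Friction and masses are not known exactly. Their poses are not given: they have to be found in the camera images.
- blower_console: the drying blower console, the one to operate: grey switch enclosure fixed on a dark foot 200 x 170 mm, 170 mm wide, panel sloping 30 degrees down towards the robot. Origin: centre of the foot's underside on the table; x level to its rear, up the slope (the robot is on its -x side), y left, z up
- blower_panel (a point): origin of the panel frame, at (65, 0, 137.5) mm of the console: u runs down the slope along (-0.866, 0, -0.5) of the console, n out of the panel along (-0.5, 0, 0.866). Panel face n = 0, u -35 to 185 mm. Switch bay on it: rear block 60 mm high, u -32 to -2; side walls 60 mm high, 135 mm apart inside, u 0 to 155; sill 12 mm high, u 155 to 160; front otherwise open
- blower_hinge (a point): middle of the yellow guard's hinge line, fixed on the console at u = 0, n = 64 mm; the line runs along the console's y. The guard is a flat plate 155 mm long from this line, 150 mm wide, 6 mm thick (n 64 to 70 mm when closed), about 0.18 kg
- blower_guard (a joint): yellow guard's angle, rad: 0 closed (parallel to the panel), 1.6 fully open at its stop, where it still leans about 28 degrees from vertical towards the robot over the lever, so the lever is reached only with a tool tilted some 20 to 50 degrees. The stiff hinge keeps it at any angle where it is left; some 4 N at the fin lifts it
- blower_grip (a point): middle of the top face of the black fin on the yellow guard, to pinch across its width. The fin stands 36 mm up from the plate, is 36 mm long down the slope, 16 mm wide (console's y). This point is 105 mm from the hinge line along the guard, 42 mm above the guard's underside, and moves with it; the fin can turn between gripper pads
- blower_lever (a joint): green lever's angle, rad: 0 off (leaning 0.45 rad from the panel's normal down the slope, to the robot), 0.9 on (leaning 0.45 rad up the slope, to the hinge), a stop at each end; friction holds it where it is left, about 3 N near its tip moves it. It pivots about a line along the console's y at u = 105, n = 8 mm
- blower_tip (a point): middle of the top of the green lever, 54 mm from its pivot; its handle is 26 mm wide (console's y), 12 mm thick, 36 mm long, on a 12 mm thick stem
- hoist_console: the hoist console, of the same build and frame as the blower console but with a red guard and a black lever; to be left alone
- hoist_guard (a joint): red guard's angle, rad: 0 closed, 1.6 open; starts closed and must stay so
- hoist_lever (a joint): angle of the black lever under the red guard, rad: 0 off, 0.9 on; starts off and must stay so
- stud_a: headed metal anchor stud standing upright, 125 mm tall, black flared foot 52 mm across, round silver head 62 mm across; origin: centre of its foot. Bystander, usually between the robot and the two consoles
- stud_b: a second such stud, bystander, on the left
- clear_bottle: clear bottle with white cap, 64 mm across, 190 mm tall; origin: centre of its foot. Bystander on the right
- green_bottle: green bottle with blue cap, 60 mm across, 160 mm tall; origin: centre of its foot. Bystander behind and between the consoles
- paint_tin: open steel tin, 90 mm across, 100 mm tall; origin: centre of its foot. Bystander on the left
- wrench: steel wrench 170 mm long, lying flat. Bystander on the right
- flange: dark steel ring 84 mm across, 12 mm thick, lying flat; bystander on the right

How it is judged:
On the way, in this order (a step that is already met when the one before it is completed fails the run):
1. the yellow guard is lifted fully (over 1.35 rad) (value of joint blower_guard above 1.35 rad), for 0.2 s.
2. the green lever is on (over 0.8 of 0.9 rad) with the guard still up (value of joint blower_lever above 0.8 rad and value of joint blower_guard above 1 rad), for 0.2 s.
At the end, for the whole second after the job is handed in: The yellow guard is closed within 0.06 rad and at rest, the green lever under it is on (over 0.8 rad of its 0.9 rad travel), and the red guard is closed (within 0.06 rad) with its lever off (within 0.1 rad) (value of joint each of blower_guard, hoist_guard below 0.06 rad and value of joint blower_lever above 0.8 rad and value of joint hoist_lever below 0.1 rad and velocity of joint blower_guard between -0.05 and 0.05 rad/s); the robot touches nothing.
It fails at once if the yellow guard is slammed down (faster than 4 rad/s) (velocity of joint blower_guard below -4 rad/s).
It fails at once if the red guard is lifted (over 0.1 rad) or its lever moved (over 0.15 rad) (value of joint hoist_guard above 0.1 rad or value of joint hoist_lever above 0.15 rad).
It fails at once if a bystander is moved by more than 30 mm (distance of any of stud_a, stud_b, clear_bottle, green_bottle, paint_tin, wrench, flange from where it was at the start of the episode above 0.03 m).
It also fails if it takes over 72 s, if anything falls off the work surface, if the arm or the gripper's body presses on something with over 40 N, if the wrist force passes 120 N, or if a joint passes its speed limit or range.

## Robot

A 7-joint arm with a two-finger parallel gripper is mounted at the origin on the work surface. World frame = base frame: x ahead of the robot, y to its left, z up, the work surface at z = 0. Lengths are in m, angles in rad, forces in N, time in s.
With the tool pointing down it reaches from about 0.4 to 0.9 m from the base axis. Payload 5.5 kg.
Tool frame: the origin (TCP) lies at the very end of the fingers, on their centre line; the grasp point (between the pads) lies 19 mm behind it (grasp_offset is the distance from the TCP to the grasp point, in m); z points along the fingers, y is the line along which they close (so a half turn about z gives the same grasp; the last joint's range is limited). The gripper opens to 92 mm and grips with 3 to 60 N. Pads are 19 mm wide; open, the fingers measure 130 mm over their backs; the gripper's body (75 mm by 190 mm) begins 47 mm behind the grasp point.
Start: joints at [1.394, 0.501, -0.427, 1.55, 0.221, 1.138, -0.21], TCP at [0.277, -0.588, 0.227] pointing down, gripper open.
Joint ranges: [-2.88, 2.88], [-0.31, 2.03], [-1.54, 1.56], [0.2, 2.42], [-1.41, 4.55], [0.19, 2.02], [-2.57, 2.57]. Speed limits (rad/s): [2.57, 2.57, 3.14, 3.14, 3.14, 3.14, 3.14].

## Interface

Orientations are given as a unit quaternion [w, x, y, z].
In Python, from cell import * gives the robot as it stands.
- The arm moves only by the shell command python3 -m crank 'ROWS' [OPENING] [FORCE]. ROWS is JSON, a list of rows, each an object of numbers: "tx", "ty", "tz": the shift along the tool's x, y, z in units of 0.25 m (1.0 is 0.25 m); "wx", "wy", "wz": the turn, a rotation vector about the tool's x, y, z in units of pi/2 rad (1.0 is pi/2 rad). In form: [{"tx": .., "ty": .., "tz": .., "wx": .., "wy": .., "wz": ..}, ...]. A call has exactly 5 rows; each row is the pose to reach, as a shift and turn from the pose commanded when the call began, along the tool's axes at that moment; what a row does not reach only later rows make up. A row lasts 1/8 s, in which the tool goes at most 62.5 mm and 10.7 degrees, less where a joint would pass 70% of its speed; a pose out of reach is approached as far as the arm can. A call with a number of a shift or a turn outside -1 to 1 is refused whole. A call with a gripper value outside its range is refused whole. OPENING is the closure, from 0 (fully open) to 1 (shut), set as the call begins (- or left out, the last holds). The fingers move at their own pace and stop on an object; FORCE is the grip in N (left out, the last holds). Time passes only in rows, so rows that repeat a pose let the fingers close, or fill a call up. It gives the time, the measured TCP pose, the force, the opening and the grip force at its end, in the units of the state.
- sense(): the state, without advancing time (a new reading comes with each control period).
- grab_frame(name): name is "side" or "top" or "wrist"; returns a dict with "pixels" (480x640x3 uint8, blue, green, red), "depth" (480x640 float32, m along the optical axis (not along the pixel's ray), 0 where there is no reading), "fx", "fy", "cx", "cy" (pixels), "eye" and "attitude" of the camera in the world. Camera axes: x right, y down, z forward; pixel columns grow to the right and rows downward; lengths in m; the calibration is good to about 2 mm. A picture is of the moment at which its call begins.
- hand_in(): hands the job in; it is judged then, once.
Trained networks look in a picture, given as the dict that the camera call returned (one of the last four; its "shot" number tells which), for a name from the list of things; names that differ only in an ending like _2 or _b are one class to them, and where a whole thing is asked for, a point or a joint stands for the part that bears it (a point fixed in the world has none). Each returns a list of dicts, best first, with "conf" (0 to 1); they miss things now and then, are a little off and sometimes report something else, mostly with a low value. They report only what shows in the picture. A call takes as long as a camera call.
- outline_of(label, picture): "pixels" (480x640 bool, what is visible of it) and "pixel" ([row, column] in pixels, amid what is visible of it).
The state is a dict: "time_s": time; "qpos": joint angles; "dq": joint speeds; "joint_torque": joint torques, N m; "position": TCP position; "eef_rot": TCP orientation; "contact_force": force on the tool from outside, world axes, zero at the start; "torque": the same for the moment, N m; "opening": opening from 0.0 (shut) to 1.0 (fully open); "gripper_force": force on a finger pad.
Only numpy, scipy, OpenCV 4.12 (cv2) and the standard library are available. Lean on these libraries where they do the work, as an engineer would, in place of code of your own. Each camera call takes 0.05 s, during which the arm holds its last target. There are 200 camera calls.

## Working session

There is one attempt and no reset: what is moved stays moved. The work goes in short steps, Python scripts to look and compute and a shell command to move; the robot and the scene stay as the last step left them, time stands still between calls to the robot, and variables do not carry over. Pictures are saved under pics/ and viewed, at most 10 in all, crops included, and the job is handed in when it is done.

```bash
mkdir -p pics; ls; cat > h.py <<'E'
from cell import *
import numpy as np, cv2
from scipy.spatial.transform import Rotation as R
def rot(a):
    a=np.array(a,float)
    return a if a.shape==(3,3) else R.from_quat(a,scalar_first=True).as_matrix()
def cloud(p,mask=None):
    d=p["depth"]; m=d>0
    if mask is not None: m=m&mask
    v,u=np.nonzero(m); z=d[m]
    c=np.c_[(u-p["cx"])/p["fx"]*z,(v-p["cy"])/p["fy"]*z,z]
    return c@rot(p["attitude"]).T+np.array(p["eye"])
E
python3 - <<'E'
from h import *
s=sense(); print(s)
ims=[]
for n in("side","top"):
    p=grab_frame(n); print(n,p["eye"],p["attitude"],p["fx"],p["cx"],p["cy"])
    cv2.imwrite(f"pics/{n}0.png",p["pixels"])
    for l in["blower_guard","blower_grip","hoist_guard","blower_console","hoist_console","stud_a","clear_bottle","green_bottle","paint_tin"]:
        for o in outline_of(l,p)[:3]:
            if o["conf"]<.3: continue
            c=cloud(p,o["pixels"])
            print(l,round(o["conf"],2),o["pixel"],o["pixels"].sum(),np.median(c,0).round(3),np.percentile(c,3,axis=0).round(3),np.percentile(c,97,axis=0).round(3))
E
```

```text
pics
{'time_s': 0.0, 'qpos': array([ 1.39418341,  0.50185987, -0.42677112,  1.55142981,  0.22078085,
        1.1383361 , -0.21033238]), 'dq': array([ 0.00104005, -0.00034491,  0.00106264, -0.0018967 , -0.0006485 ,
        0.00232223,  0.00085464]), 'joint_torque': array([-6.33693367e-05, -5.66589439e+01, -5.81641763e+00, -2.79109848e+01,
       -6.86855195e-02,  3.07527976e-02,  1.71154425e-04]), 'position': array([ 0.27640138, -0.58752313,  0.22567747]), 'eef_rot': array([-9.74239224e-04,  9.75918163e-01,  2.18134721e-01, -1.81074676e-04]), 'contact_force': array([ 0.38687199, -0.57408335,  0.97697857]), 'torque': array([-0.00331361,  0.01678485, -0.00202311]), 'gripper_force': 0.0, 'opening': 1.0014007356279937}
side [0.03316612 0.67525284 0.97501795] [ 0.1202674  -0.27700305  0.87972777 -0.36726572] 572.7718811893861 319.61566525178546 224.39125931539633
blower_guard 0.79 [175.2, 346.6] 3657 [ 0.553 -0.145  0.17 ] [ 0.487 -0.224  0.14 ] [ 0.62  -0.082  0.196]
blower_grip 0.84 [176.7, 346.1] 3695 [ 0.552 -0.145  0.17 ] [ 0.487 -0.224  0.139] [ 0.62  -0.082  0.196]
hoist_guard 0.71 
[... 1683 characters left out ...]

stud_a 0.89 [269.9, 176.0] 577 [0.442 0.404 0.121] [0.417 0.384 0.006] [0.468 0.435 0.127]
stud_a 0.55 [206.5, 392.3] 5684 [ 0.583 -0.153  0.171] [ 0.49  -0.232  0.046] [ 0.692 -0.079  0.202]
clear_bottle 0.56 [254.4, 492.9] 767 [ 0.461 -0.417  0.124] [ 0.437 -0.444  0.016] [ 0.492 -0.4    0.192]
green_bottle 0.78 [172.4, 330.2] 557 [ 0.688 -0.002  0.106] [ 0.672 -0.028  0.011] [0.717 0.025 0.162]
green_bottle 0.48 [203.3, 392.7] 5740 [ 0.584 -0.152  0.171] [ 0.49  -0.232  0.012] [ 0.693 -0.079  0.202]
paint_tin 0.93 [218.7, 187.5] 1097 [0.589 0.394 0.045] [ 0.543  0.342 -0.001] [0.622 0.422 0.101]
paint_tin 0.3 [200.1, 255.6] 5944 [0.609 0.177 0.161] [0.518 0.099 0.008] [0.716 0.261 0.201]
```

View pics/side0.png

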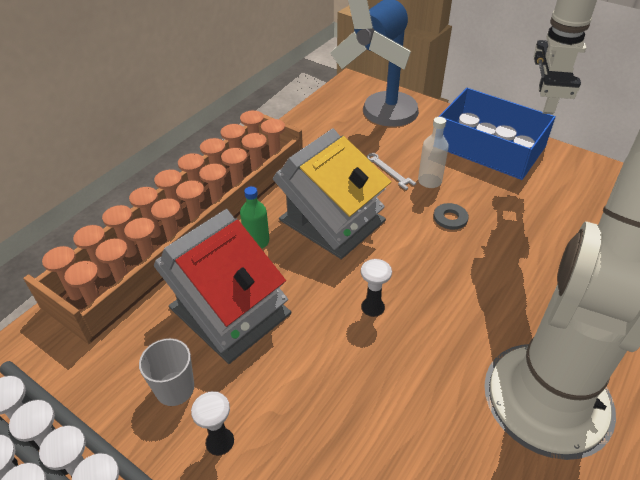

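```bash
python3 - <<'E'
from h import *
P=[]
for n in("side","top"):
    p=grab_frame(n); hsv=cv2.cvtColor(p["pixels"],cv2.COLOR_BGR2HSV)
    m=(hsv[...,0]>18)&(hsv[...,0]<36)&(hsv[...,1]>120)&(hsv[...,2]>60)
    c=cloud(p,m); k=(abs(c[:,0]-.56)<.13)&(abs(c[:,1]+.155)<.12)&(c[:,2]>.1); c=c[k]
    # robust plane
    q=c
    for i in range(6):
        o=np.median(q,0) if i==0 else q.mean(0); w=np.linalg.svd(q-o,full_matrices=False)[2][2]; w*=np.sign(w[2])
        q=c[abs((c-o)@w)<(.01 if i<2 else .004)]
    r=cv2.minAreaRect((q[:,:2]*1000).astype(np.float32))
    print(n,len(c),len(q),"normal",w.round(3),"tilt",np.degrees(np.arccos(w[2])).round(1),"mean",o.round(4))
    print(cv2.boxPoints(r).round(1),r)
    # console-frame extents
    h=-w[:2]/np.hypot(*w[:2]); print("x dir yaw",np.degrees(np.arctan2(h[1],h[0])).round(2))
    # black fin points above plane
    ca=cloud(p); d=(ca-o)@w; near=(np.hypot(*(ca-o)[:,:2].T)<.09)&(d>.02)&(d<.06)
    f=ca[near]; print("above plane",len(f),np.percentile(d[near],[5,50,95]).round(4)); 
    t=ca[near&(d>.031)]; print("top med",len(t),np.median(t,0).round(4),t.mean(0).round(4),cv2.minAreaRect((t[:,:2]*1000).astype(np.float32)))
    g=cloud(p); g=g[(abs(g[:,0]-.60)<.2)&(abs(g[:,1]+.155)<.13)&(g[:,2]>.004)]
    ex=np.r_[h,0];ey=np.array([-h[1],h[0],0]); 
    print("guard ext",np.percentile(c@ex,[1,50,99]).round(4),np.percentile(c@ey,[.5,50,99.5]).round(4))
E
```

```text
side 3492 3253 normal [-0.385  0.04   0.922] tilt 22.8 mean [ 0.5539 -0.1502  0.1677]
[[ 474.1 -224.5]
 [ 619.  -239.8]
 [ 635.3  -85.1]
 [ 490.3  -69.9]] ((554.677001953125, -154.8182830810547), (155.5070037841797, 145.74342346191406), 83.98931121826172)
x dir yaw -6.0
above plane 163 [0.0215 0.0336 0.0383]
top med 106 [ 0.5152 -0.1482  0.1898] [ 0.5154 -0.1489  0.1899] ((515.8526611328125, -149.43927001953125), (17.598514556884766, 35.88913345336914), 80.1742172241211)
guard ext [0.4973 0.5703 0.638 ] [-0.1706 -0.0868 -0.021 ]
top 3529 2912 normal [-0.385  0.044  0.922] tilt 22.8 mean [ 0.5557 -0.1561  0.1686]
[[ 475.7 -221.7]
 [ 618.2 -237.2]
 [ 634.2  -90.5]
 [ 491.6  -75. ]] ((554.9164428710938, -156.06312561035156), (147.56671142578125, 143.37359619140625), 83.7936782836914)
x dir yaw -6.57
above plane 106 [0.0236 0.0347 0.0392]
top med 93 [ 0.516  -0.1527  0.1894] [ 0.516  -0.1527  0.1901] ((516.3976440429688, -152.60394287109375), (15.012397766113281, 33.539424896240234), 89.53008270263672)
guard ext [0.4989 0.5723 0.6393] [-0.1645 -0.0905 -0.0186]
```

```bash
cat >> h.py <<'E'
Y=np.radians(-6.2); H=np.array([np.cos(Y),np.sin(Y),0]); EY=np.array([-H[1],H[0],0]); EZ=np.array([0,0,1.])
HINGE=.6424*H-.0935*EY+.193*EZ   # world
PAN=HINGE+(.065-.033)*H+(.1375-.193)*EZ; PU=-.866*H-.5*EZ; PN=-.5*H+.866*EZ
def tool(tilt):  # tilt deg: fingertips lean away from robot
    t=np.radians(tilt); z=np.sin(t)*H-np.cos(t)*EZ; y=-EY; return np.c_[np.cross(y,z),y,z]
def fin(th,n=.034,a=.105):   # guard angle -> grasp point
    e=th-np.radians(30); return HINGE+a*(-np.cos(e)*H+np.sin(e)*EZ)+n*(np.sin(e)*H+np.cos(e)*EZ)
def rows(*targets):  # (tcp, tilt) -> relative rows from the present pose
    s=sense(); p=np.array(s["position"]); M=rot(s["eef_rot"])
    for t,a in targets:
        d=M.T@(t-p)/.25; w=R.from_matrix(M.T@tool(a)).as_rotvec()/(np.pi/2)
        print("t",d.round(3),"w",w.round(3),"tcp",np.round(t,3))
def tcp(grasp,tilt): return grasp+.019*tool(tilt)[:,2]
E
python3 - <<'E'
from h import *
print(HINGE,PAN,[fin(t,.042).round(4) for t in(.126,1.6)])
g=tcp(fin(.126),0)
rows((g+[-.1,-.2,.15],0),(g+[0,0,.1],0))
E
```

```text
[ 0.62854464 -0.1623319   0.193     ] [ 0.66035747 -0.16578788  0.1375    ] [array([ 0.5161, -0.1501,  0.1911]), array([ 0.6158, -0.1609,  0.3054])]
t [ 0.92  -0.618 -0.352] w [ 0.    -0.     0.349] tcp [ 0.419 -0.35   0.315]
t [ 1.623 -1.171 -0.152] w [ 0.    -0.     0.349] tcp [ 0.519 -0.15   0.265]
```

```bash
python3 -m crank '[{"tx":0,"ty":0,"tz":-0.25,"wx":0,"wy":0,"wz":0},{"tx":0.2,"ty":-0.15,"tz":-0.35,"wx":0,"wy":0,"wz":0.1},{"tx":0.4,"ty":-0.3,"tz":-0.35,"wx":0,"wy":0,"wz":0.2},{"tx":0.65,"ty":-0.45,"tz":-0.35,"wx":0,"wy":0,"wz":0.3},{"tx":0.92,"ty":-0.62,"tz":-0.35,"wx":0,"wy":0,"wz":0.349}]' 0.3
python3 -m crank '[{"tx":0,"ty":0,"tz":0,"wx":0,"wy":0,"wz":0},{"tx":0,"ty":0,"tz":0,"wx":0,"wy":0,"wz":0},{"tx":0,"ty":0,"tz":0,"wx":0,"wy":0,"wz":0},{"tx":0,"ty":0,"tz":0,"wx":0,"wy":0,"wz":0},{"tx":0,"ty":0,"tz":0,"wx":0,"wy":0,"wz":0}]'
python3 - <<'E'
from h import *
g=tcp(fin(.126),0)
rows((g+[0,0,.08],0)); print(sense()["opening"])
E
```

```text
time_s: 1.72
position: [0.4024, -0.3753, 0.3147]
eef_rot: [0.0, 0.998, -0.056, 0.0]
contact_force: [1.7, 0.0, 0.5]
opening: 0.701
gripper_force: 0.0
time_s: 2.35
position: [0.4009, -0.3777, 0.314]
eef_rot: [-0.0, 0.998, -0.055, -0.0]
contact_force: [0.5, 0.0, 0.2]
opening: 0.7
gripper_force: 0.0
t [ 0.371 -0.955  0.278] w [-0.     0.    -0.001] tcp [ 0.519 -0.15   0.245]
0.7004588158765339
```

```bash
python3 -m crank '[{"tx":0.1,"ty":-0.25,"tz":0.05,"wx":0,"wy":0,"wz":0},{"tx":0.2,"ty":-0.5,"tz":0.1,"wx":0,"wy":0,"wz":0},{"tx":0.3,"ty":-0.75,"tz":0.2,"wx":0,"wy":0,"wz":0},{"tx":0.371,"ty":-0.955,"tz":0.278,"wx":0,"wy":0,"wz":0},{"tx":0.371,"ty":-0.955,"tz":0.278,"wx":0,"wy":0,"wz":0}]'
python3 - <<'E'
from h import *
p=grab_frame("wrist"); cv2.imwrite("pics/w1.png",p["pixels"])
# fin top from this second view
c=cloud(p); e=np.radians(-22.8); w=np.sin(e)*H+np.cos(e)*EZ
d=(c-HINGE)@w; r=c-HINGE; k=(d>.037)&(d<.047)&(abs(r@EY)<.03)&(-r@H>.08)&(-r@H<.15)
t=c[k]; print(len(t),t.mean(0) if len(t) else 0,"expect",fin(.126,.042)); 
if len(t): print("y ext",np.percentile((t-HINGE)@EY,[2,98]),"d",np.median(d[k]))
rows((tcp(fin(.126),0),0))
E
```

```text
time_s: 2.98
position: [0.5203, -0.1446, 0.2437]
eef_rot: [-0.001, 0.999, -0.051, -0.001]
contact_force: [-0.4, -0.1, 0.8]
opening: 0.7
gripper_force: 0.0
1286 [ 0.51886658 -0.15207995  0.19478773] expect [ 0.51613406 -0.1501202   0.19106714]
y ext [-0.00930908  0.00591792] d 0.04504141589887378
t [-0.002  0.024  0.315] w [-0.002  0.001  0.004] tcp [ 0.519 -0.15   0.165]
```

View pics/w1.png

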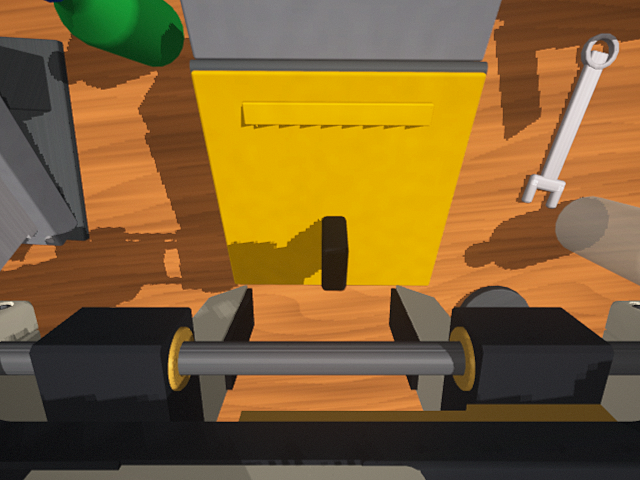

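```bash
python3 -m crank '[{"tx":0,"ty":0.026,"tz":0.1,"wx":0,"wy":0,"wz":0},{"tx":0,"ty":0.026,"tz":0.2,"wx":0,"wy":0,"wz":0},{"tx":0,"ty":0.026,"tz":0.27,"wx":0,"wy":0,"wz":0},{"tx":0,"ty":0.026,"tz":0.31,"wx":0,"wy":0,"wz":0},{"tx":0,"ty":0.026,"tz":0.31,"wx":0,"wy":0,"wz":0}]'
python3 -m crank '[{"tx":0,"ty":0,"tz":0,"wx":0,"wy":0,"wz":0},{"tx":0,"ty":0,"tz":0,"wx":0,"wy":0,"wz":0},{"tx":0,"ty":0,"tz":0,"wx":0,"wy":0,"wz":0},{"tx":0,"ty":0,"tz":0,"wx":0,"wy":0,"wz":0},{"tx":0,"ty":0,"tz":0,"wx":0,"wy":0,"wz":0}]' 1 20
python3 - <<'E'
from h import *
s=sense();p=np.array(s["position"]); g=p+[0,0,-0]; g=p-.019*tool(0)[:,2]
r=g-HINGE; x,z=r@H,r[2]; rad=np.hypot(x,z); a0=np.arctan2(z,-x)
print("grasp rel hinge",x,z,r@EY,"rad",rad,"expected",np.hypot(.105,.034), "angle",a0)
e0=-a0
M=rot(s["eef_rot"])
for k in range(1,18):
    a=a0+k*.0985; t=HINGE+r@EY*EY+rad*(-np.cos(a)*H+np.sin(a)*EZ)
    print(k,(M.T@(t-g)/.25).round(3))
E
```

```text
time_s: 3.65
position: [0.5185, -0.1565, 0.1669]
eef_rot: [-0.0, 0.999, -0.054, -0.0]
contact_force: [1.0, -0.6, 0.5]
opening: 0.697
gripper_force: 0.0
time_s: 4.28
position: [0.5191, -0.1542, 0.1673]
eef_rot: [-0.001, 0.999, -0.054, 0.0]
contact_force: [0.1, 10.0, 2.1]
opening: 0.204
gripper_force: 4.8
grasp rel hinge -0.10969045287445361 -0.006703690400968937 -0.0037227441222834837 rad 0.10989510870277518 expected 0.11036756769993619 angle -0.061038702930293905
1 [-0.001 -0.    -0.043]
2 [ 0.003 -0.    -0.086]
3 [ 0.011 -0.    -0.129]
4 [ 0.023 -0.    -0.17 ]
5 [ 0.039 -0.001 -0.211]
6 [ 0.059 -0.001 -0.249]
7 [ 0.083 -0.001 -0.285]
8 [ 0.11  -0.001 -0.319]
9 [ 0.141 -0.001 -0.35 ]
10 [ 0.174 -0.001 -0.378]
11 [ 0.21  -0.001 -0.402]
12 [ 0.248 -0.001 -0.423]
13 [ 0.288 -0.001 -0.44 ]
14 [ 0.329 -0.001 -0.452]
15 [ 0.371 -0.001 -0.461]
16 [ 0.414 -0.001 -0.466]
17 [ 0.458 -0.001 -0.466]
```

```bash
python3 -m crank '[{"tx":0,"ty":-0.01,"tz":-0.04,"wx":0,"wy":0,"wz":0},{"tx":0.003,"ty":-0.01,"tz":-0.086,"wx":0,"wy":0,"wz":0},{"tx":0.011,"ty":-0.01,"tz":-0.129,"wx":0,"wy":0,"wz":0},{"tx":0.023,"ty":-0.01,"tz":-0.17,"wx":0,"wy":0,"wz":0},{"tx":0.039,"ty":-0.01,"tz":-0.211,"wx":0,"wy":0,"wz":0}]'
python3 -m crank '[{"tx":0.02,"ty":0,"tz":-0.038,"wx":0,"wy":0,"wz":0},{"tx":0.044,"ty":0,"tz":-0.074,"wx":0,"wy":0,"wz":0},{"tx":0.071,"ty":0,"tz":-0.108,"wx":0,"wy":0,"wz":0},{"tx":0.102,"ty":0,"tz":-0.139,"wx":0,"wy":0,"wz":0},{"tx":0.135,"ty":0,"tz":-0.167,"wx":0,"wy":0,"wz":0}]'
python3 - <<'E'
from h import *
s=sense();g=np.array(s["position"])-.019*tool(0)[:,2]
r=g-HINGE; x,z=r@H,r[2]; rad=np.hypot(x,z); a=np.arctan2(z,-x); print(rad,a,"guard est",a+.061+.126)
E
```

```text
time_s: 4.9
position: [0.5272, -0.1535, 0.22]
eef_rot: [-0.001, 0.999, -0.054, -0.002]
contact_force: [-3.5, 5.1, -6.1]
opening: 0.172
gripper_force: 20.0
time_s: 5.52
position: [0.5603, -0.1572, 0.2619]
eef_rot: [-0.001, 0.999, -0.054, -0.003]
contact_force: [-4.6, 5.3, -3.7]
opening: 0.172
gripper_force: 20.0
0.11141658438845618 0.909688343378726 guard est 1.0966883433787258
```

Gripping well, the guard is following. Continue to the stop.

```bash
python3 -m crank '[{"tx":0.036,"ty":-0.005,"tz":-0.024,"wx":0,"wy":0,"wz":0},{"tx":0.074,"ty":-0.005,"tz":-0.045,"wx":0,"wy":0,"wz":0},{"tx":0.114,"ty":-0.005,"tz":-0.062,"wx":0,"wy":0,"wz":0},{"tx":0.155,"ty":-0.005,"tz":-0.074,"wx":0,"wy":0,"wz":0},{"tx":0.195,"ty":-0.005,"tz":-0.083,"wx":0,"wy":0,"wz":0}]'
python3 -m crank '[{"tx":0.01,"ty":0,"tz":0,"wx":0,"wy":0,"wz":0},{"tx":0.01,"ty":0,"tz":0,"wx":0,"wy":0,"wz":0},{"tx":0.01,"ty":0,"tz":0,"wx":0,"wy":0,"wz":0},{"tx":0.01,"ty":0,"tz":0,"wx":0,"wy":0,"wz":0},{"tx":0.01,"ty":0,"tz":0,"wx":0,"wy":0,"wz":0}]'
python3 - <<'E'
from h import *
s=sense();g=np.array(s["position"])-.019*tool(0)[:,2]
r=g-HINGE; x,z=r@H,r[2]; rad=np.hypot(x,z); a=np.arctan2(z,-x); print(x,z,rad,a,"guard est",a+.061+.126)
p=grab_frame("side"); cv2.imwrite("pics/s2.png",cv2.resize(p["pixels"][60:300,200:520],None,fx=2,fy=2))
hsv=cv2.cvtColor(p["pixels"],cv2.COLOR_BGR2HSV)
m=(hsv[...,0]>18)&(hsv[...,0]<36)&(hsv[...,1]>120)&(hsv[...,2]>40)
c=cloud(p,m);c=c[(np.linalg.norm(c-HINGE,axis=1)<.2)&(c[:,2]>.18)]
q=c
for i in range(5):
    o=np.median(q,0); w=np.linalg.svd(q-q.mean(0),full_matrices=False)[2][2]; q=c[abs((c-q.mean(0))@w)<.006]
print(len(c),len(q),"normal (H,EY,z)",w@H,w@EY,w[2])
E
```

```text
time_s: 6.15
position: [0.6098, -0.1625, 0.2836]
eef_rot: [0.0, 0.999, -0.054, -0.001]
contact_force: [-5.2, 2.4, 0.2]
opening: 0.175
gripper_force: 20.0
time_s: 6.78
position: [0.6131, -0.1628, 0.284]
eef_rot: [0.0, 0.999, -0.054, 0.0]
contact_force: [-4.7, 2.9, 4.7]
opening: 0.172
gripper_force: 20.0
-0.01528819609712743 0.11002294883125796 0.11108005315730557 1.4327258250310215 guard est 1.6197258250310216
1159 1097 normal (H,EY,z) 0.8775662186954294 -0.005332452459302556 0.4794257990089551
```

View pics/s2.png

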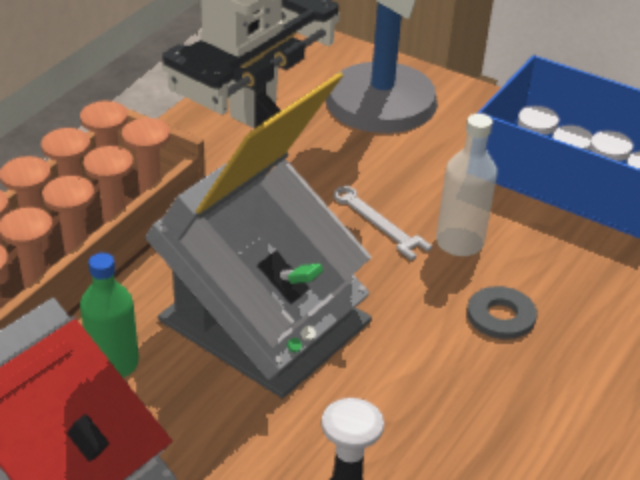

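```bash
python3 -m crank '[{"tx":0,"ty":0,"tz":0,"wx":0,"wy":0,"wz":0},{"tx":0,"ty":0,"tz":0,"wx":0,"wy":0,"wz":0},{"tx":0,"ty":0,"tz":0,"wx":0,"wy":0,"wz":0},{"tx":0.01,"ty":0,"tz":-0.05,"wx":0,"wy":0,"wz":0},{"tx":0.02,"ty":0,"tz":-0.15,"wx":0,"wy":0,"wz":0}]' 0.5
python3 -m crank '[{"tx":0,"ty":0,"tz":-0.2,"wx":0,"wy":0,"wz":0},{"tx":0,"ty":0,"tz":-0.4,"wx":0,"wy":0,"wz":0},{"tx":-0.25,"ty":0,"tz":-0.45,"wx":0,"wy":0,"wz":0},{"tx":-0.5,"ty":0,"tz":-0.45,"wx":0,"wy":0,"wz":0},{"tx":-0.75,"ty":0,"tz":-0.45,"wx":0,"wy":0,"wz":0}]' 1
python3 - <<'E'
from h import *
for n in("side","top"):
    p=grab_frame(n)
    hsv=cv2.cvtColor(p["pixels"],cv2.COLOR_BGR2HSV)
    m=(hsv[...,0]>45)&(hsv[...,0]<80)&(hsv[...,1]>100)&(hsv[...,2]>50)
    c=cloud(p,m); r=c-PAN; u,nn,y=r@PU,r@PN,r@EY; k=(abs(y)<.06)&(nn>.012)&(nn<.08)&(u>60/1e3)&(u<.16)
    print(n,k.sum(),"u",np.percentile(u[k],[2,50,98]) if k.any() else 0,"n",np.percentile(nn[k],[2,50,98]) if k.any() else 0,"y",np.percentile(y[k],[2,50,98]) if k.any() else 0)
def T(u,n): return PAN+u*PU+n*PN
rows((T(.21,.09),40),(T(.165,.038),40),(T(.105,.038),40))
E
```

```text
time_s: 7.45
position: [0.6181, -0.1633, 0.3201]
eef_rot: [-0.0, 0.999, -0.054, -0.001]
contact_force: [-0.6, 1.1, 0.2]
opening: 0.502
gripper_force: 0.0
time_s: 8.07
position: [0.4321, -0.1426, 0.4334]
eef_rot: [0.0, 0.999, -0.054, 0.001]
contact_force: [-0.9, -0.7, 0.4]
opening: 0.023
gripper_force: 0.0
side 115 u [0.11098154 0.12168894 0.13186731] n [0.02793569 0.04963361 0.0600082 ] y [-0.01153291  0.0054522   0.01370496]
top 23 u [0.10952838 0.11122927 0.11585182] n [0.02827497 0.03493933 0.04089903] y [-0.01422033  0.00145752  0.00937675]
t [ 0.029 -0.013  1.292] w [ 0.003  0.445 -0.   ] tcp [ 0.435 -0.141  0.11 ]
t [ 0.289 -0.014  1.382] w [ 0.003  0.445 -0.   ] tcp [ 0.499 -0.148  0.088]
t [ 0.496 -0.014  1.262] w [ 0.003  0.445 -0.   ] tcp [ 0.551 -0.154  0.118]
```

```bash
python3 -m crank '[{"tx":0,"ty":-0.01,"tz":0.2,"wx":0,"wy":0.1,"wz":0},{"tx":0,"ty":-0.01,"tz":0.4,"wx":0,"wy":0.2,"wz":0},{"tx":0,"ty":-0.01,"tz":0.6,"wx":0,"wy":0.3,"wz":0},{"tx":0.02,"ty":-0.013,"tz":0.8,"wx":0,"wy":0.4,"wz":0},{"tx":0.03,"ty":-0.013,"tz":0.95,"wx":0,"wy":0.445,"wz":0}]'
python3 - <<'E'
from h import *
def T(u,n): return PAN+u*PU+n*PN
rows((T(.21,.09),40),(T(.165,.038),40),(T(.145,.038),40))
E
```

```text
time_s: 8.8
position: [0.4489, -0.1224, 0.2663]
eef_rot: [-0.008, 0.961, -0.035, 0.274]
contact_force: [0.2, 0.4, 1.1]
opening: 0.005
gripper_force: 0.0
t [-0.37   0.1    0.501] w [-0.035  0.093  0.011] tcp [ 0.435 -0.141  0.11 ]
t [-0.196  0.115  0.713] w [-0.035  0.093  0.011] tcp [ 0.499 -0.148  0.088]
t [-0.116  0.117  0.716] w [-0.035  0.093  0.011] tcp [ 0.517 -0.15   0.098]
```

```bash
python3 -m crank '[{"tx":-0.1,"ty":0.03,"tz":0.12,"wx":-0.03,"wy":0.05,"wz":0.01},{"tx":-0.2,"ty":0.06,"tz":0.25,"wx":-0.03,"wy":0.093,"wz":0.01},{"tx":-0.3,"ty":0.09,"tz":0.4,"wx":-0.03,"wy":0.093,"wz":0.01},{"tx":-0.37,"ty":0.1,"tz":0.5,"wx":-0.03,"wy":0.093,"wz":0.01},{"tx":-0.37,"ty":0.1,"tz":0.5,"wx":-0.03,"wy":0.093,"wz":0.01}]'
python3 - <<'E'
from h import *
def T(u,n): return PAN+u*PU+n*PN
rows((T(.165,.038),40),(T(.145,.038),40),(T(.105,.038),40))
p=grab_frame("side"); cv2.imwrite("pics/s3.png",cv2.resize(p["pixels"][60:300,200:520],None,fx=2,fy=2))
E
```

```text
time_s: 9.43
position: [0.5022, -0.1555, 0.2225]
eef_rot: [0.02, 0.936, -0.056, 0.347]
contact_force: [0.3, 0.7, 0.5]
opening: 0.0
gripper_force: 0.0
t [-0.362 -0.026  0.399] w [ 0.004 -0.008 -0.006] tcp [ 0.499 -0.148  0.088]
t [-0.283 -0.027  0.414] w [ 0.004 -0.008 -0.006] tcp [ 0.517 -0.15   0.098]
t [-0.126 -0.029  0.443] w [ 0.004 -0.008 -0.006] tcp [ 0.551 -0.154  0.118]
```

View pics/s3.png

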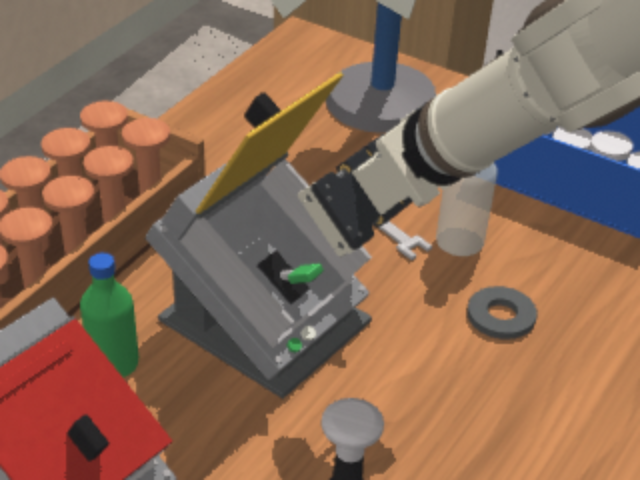

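```bash
python3 -m crank '[{"tx":0,"ty":0,"tz":0,"wx":0,"wy":0,"wz":0},{"tx":0,"ty":0,"tz":0,"wx":0,"wy":0,"wz":0},{"tx":0,"ty":0,"tz":0,"wx":0,"wy":0,"wz":0},{"tx":0,"ty":0,"tz":0,"wx":0,"wy":0,"wz":0},{"tx":0,"ty":0,"tz":0,"wx":0,"wy":0,"wz":0}]'
python3 - <<'E'
from h import *
def T(u,n): return PAN+u*PU+n*PN
print(sense()["qpos"].round(2))
rows((T(.21,.09),40),(T(.165,.038),40),(T(.145,.038),40),(T(.105,.038),40))
E
```

```text
time_s: 10.1
position: [0.5007, -0.1544, 0.2208]
eef_rot: [0.023, 0.937, -0.054, 0.345]
contact_force: [0.6, 0.9, -0.5]
opening: 0.003
gripper_force: 0.0
[ 1.94 -0.01 -1.53  2.42 -1.41  0.19  0.05]
t [-0.49  -0.024  0.162] w [ 0.006 -0.005 -0.002] tcp [ 0.435 -0.141  0.11 ]
t [-0.351 -0.026  0.399] w [ 0.006 -0.005 -0.002] tcp [ 0.499 -0.148  0.088]
t [-0.272 -0.027  0.414] w [ 0.006 -0.005 -0.002] tcp [ 0.517 -0.15   0.098]
t [-0.115 -0.027  0.443] w [ 0.006 -0.005 -0.002] tcp [ 0.551 -0.154  0.118]
```

```bash
python3 -m crank '[{"tx":0,"ty":0,"tz":-0.2,"wx":0,"wy":-0.05,"wz":0},{"tx":0,"ty":0,"tz":-0.4,"wx":0,"wy":-0.1,"wz":0},{"tx":0,"ty":0,"tz":-0.5,"wx":0,"wy":-0.2,"wz":0},{"tx":0.1,"ty":0,"tz":-0.6,"wx":0,"wy":-0.32,"wz":0},{"tx":0.2,"ty":0,"tz":-0.6,"wx":0,"wy":-0.44,"wz":0}]'
python3 - <<'E'
from h import *
def T(u,n): return PAN+u*PU+n*PN
print(sense()["qpos"].round(2),sense()["position"])
rows((T(.21,.09),25),(T(.165,.038),25),(T(.145,.038),25),(T(.105,.038),25))
E
```

```text
time_s: 10.72
position: [0.4396, -0.1495, 0.37]
eef_rot: [0.007, 0.996, -0.057, 0.071]
contact_force: [2.7, 3.9, -3.0]
opening: 0.004
gripper_force: 0.0
[ 1.36 -0.11 -0.98  1.89 -0.13  1.17 -1.27] [ 0.43959847 -0.14949928  0.36999069]
t [-0.171 -0.036  1.024] w [ 0.005  0.186 -0.003] tcp [ 0.435 -0.141  0.11 ]
t [ 0.073 -0.039  1.15 ] w [ 0.005  0.186 -0.003] tcp [ 0.499 -0.148  0.088]
t [ 0.147 -0.039  1.121] w [ 0.005  0.186 -0.003] tcp [ 0.517 -0.15   0.098]
t [ 0.296 -0.039  1.061] w [ 0.005  0.186 -0.003] tcp [ 0.551 -0.154  0.118]
```

```bash
cat > lg.py <<'E'
from h import *
import json
s=sense(); open("q.jsonl","a").write(json.dumps([list(map(float,s[k])) for k in("qpos","position","eef_rot")])+"\n")
p=s["position"]; print("q",s["qpos"].round(2),"az",round(float(np.arctan2(p[1],p[0])),2))
E
python3 lg.py
python3 -m crank '[{"tx":0.15,"ty":0,"tz":-0.2,"wx":0,"wy":-0.05,"wz":0},{"tx":0.3,"ty":0,"tz":-0.3,"wx":0,"wy":-0.09,"wz":0},{"tx":0.5,"ty":0,"tz":-0.4,"wx":0,"wy":-0.09,"wz":0},{"tx":0.75,"ty":0,"tz":-0.4,"wx":0,"wy":-0.09,"wz":0},{"tx":0.95,"ty":0,"tz":-0.4,"wx":0,"wy":-0.09,"wz":0}]'; python3 lg.py
python3 -m crank '[{"tx":0.2,"ty":-0.2,"tz":0,"wx":0,"wy":0,"wz":0},{"tx":0.2,"ty":-0.4,"tz":0,"wx":0,"wy":0,"wz":0},{"tx":0.2,"ty":-0.6,"tz":0,"wx":0,"wy":0,"wz":0},{"tx":0.2,"ty":-0.8,"tz":0,"wx":0,"wy":0,"wz":0},{"tx":0.2,"ty":-1,"tz":0,"wx":0,"wy":0,"wz":0}]'; python3 lg.py
```

```text
q [ 1.36 -0.11 -0.98  1.89 -0.13  1.17 -1.27] az -0.33
time_s: 11.35
position: [0.663, -0.1721, 0.4995]
eef_rot: [-0.002, 0.998, -0.055, 0.002]
contact_force: [0.0, 0.7, 1.6]
opening: 0.005
gripper_force: 0.0
q [ 0.74  0.6  -1.04  0.98  0.52  1.79 -1.77] az -0.25
time_s: 11.98
position: [0.7376, 0.0733, 0.5014]
eef_rot: [-0.002, 0.999, -0.054, 0.003]
contact_force: [-0.4, -1.2, 0.9]
opening: 0.005
gripper_force: 0.0
q [ 0.24  0.71 -0.98  0.76  0.6   1.87 -2.08] az 0.1
```

```bash
cat > fk.py <<'E'
from h import *
import json, itertools
from scipy.optimize import least_squares
D=[json.loads(l) for l in open("q.jsonl")]
D.append([[1.39418341,.50185987,-.42677112,1.55142981,.22078085,1.1383361,-.21033238],[.27640138,-.58752313,.22567747],[-9.74239224e-04,9.75918163e-01,2.18134721e-01,-1.81074676e-04]])
D.append([[1.94,-.01,-1.53,2.42,-1.41,.19,.05],[.5007,-.1544,.2208],[.023,.937,-.054,.345]])
Q=np.array([d[0] for d in D]);P=np.array([d[1] for d in D]);O=R.from_quat([d[2] for d in D],scalar_first=True)
AL=np.array([0,-1,1,1,1,1,-1])*np.pi/2
def frames(q,L):
    # L: d1,d3,a4,a5,d5,a7,d7
    a=[0,0,0,L[2],L[3],0,L[5]];d=[L[0],0,L[1],0,L[4],0,L[6]]
    T=np.eye(4);out=[]
    for i in range(7):
        ca,sa,c,s=np.cos(AL[i]),np.sin(AL[i]),np.cos(q[i]),np.sin(q[i])
        T=T@np.array([[c,-s,0,a[i]],[s*ca,c*ca,-sa,-d[i]*sa],[s*sa,c*sa,ca,d[i]*ca],[0,0,0,1]])
        out.append(T)
    return out
E
python3 - <<'E'
from fk import *
best=[]
for sg in itertools.product([1,-1],repeat=7):
    F=R.from_matrix([frames(q*sg,[0]*7)[-1][:3,:3] for q in Q])
    for b in np.arange(-180,180,15):
        T=(R.from_euler("z",b,degrees=True)*F).inv()*O
        e=np.degrees((T.mean().inv()*T).magnitude()).max(); best.append((e,sg,b,T.mean().as_euler("xyz",degrees=True).round(1)))
best.sort(key=lambda x:x[0])
for x in best[:6]: print(x)
E
```

```text
(np.float64(0.4625936766474747), (-1, 1, -1, -1, 1, 1, 1), np.int64(0), array([-179.9,    0. ,  -89.9]))
(np.float64(0.46259367664748136), (-1, -1, -1, 1, 1, -1, 1), np.int64(-180), array([-179.9,    0. ,   90.1]))
(np.float64(7.795425303464071), (-1, -1, -1, 1, 1, -1, 1), np.int64(-165), array([177.7,  -0.3,  75.8]))
(np.float64(7.795425303464087), (-1, 1, -1, -1, 1, 1, 1), np.int64(15), array([ 177.7,   -0.3, -104.2]))
(np.float64(7.953571153027404), (-1, 1, -1, -1, 1, 1, 1), np.int64(-15), array([-177.6,   -0.3,  -75.7]))
(np.float64(7.953571153027422), (-1, -1, -1, 1, 1, -1, 1), np.int64(165), array([-177.6,   -0.3,  104.3]))
```

```bash
cat >> fk.py <<'E'
SG=np.array([-1,1,-1,-1,1,1,1])
def fk(q,L):
    T=frames(np.array(q)*SG,L)[-1]
    return T[:3,3]+T[:3,:3]@[0,0,0], T[:3,:3]
def res(L): return np.concatenate([fk(q,L)[0]-p for q,p in zip(Q,P)])
sol=least_squares(res,[.3,.35,0,0,.35,0.08,-.2]); L=sol.x
TT=R.from_euler("xyz",[180,0,-90],degrees=True).as_matrix()
LO=np.array([-2.88,-.31,-1.54,.2,-1.41,.19,-2.57]);HI=np.array([2.88,2.03,1.56,2.42,4.55,2.02,2.57])
def err(q,p,M):
    a,B=fk(q,L); return np.r_[(a-p)*5,R.from_matrix((B@TT).T@M).as_rotvec()]
def ik(p,M,q0,reg=0):
    s=least_squares(lambda q:np.r_[err(q,p,M),reg*(q-q0)],np.clip(q0,LO+.01,HI-.01),bounds=(LO,HI)); return s.x,np.linalg.norm(err(s.x,p,M))
E
python3 - <<'E'
from fk import *
print("L",L.round(4),"res mm",(1e3*np.abs(sol.fun)).reshape(-1,3).max(1).round(1))
def T(u,n): return PAN+u*PU+n*PN
rng=np.random.default_rng(0)
for tilt in(20,25,30,35,40):
  for nm,p in(("appr",T(.165,.038)),("end",T(.102,.038))):
    S=[]
    for k in range(40):
        q,e=ik(p,tool(tilt),rng.uniform(LO,HI))
        if e<1e-3: S.append((min(np.min(q-LO),np.min(HI-q)),q))
    S.sort(key=lambda x:-x[0])
    print(tilt,nm,len(S),[(round(m,2),q.round(2).tolist()) for m,q in S[:2]])
E
```

```text
L [ 0.2967  0.5262 -0.0147 -0.0131 -0.4621 -0.0061 -0.3502] res mm [22.6  1.3  1.3 18.2  1.9]
20 appr 20 [(np.float64(0.14), [-0.5, 0.51, 1.03, 2.28, -1.23, 0.56, -0.22]), (np.float64(0.14), [1.23, 0.56, -1.11, 2.28, 1.15, 0.48, -2.41])]
20 end 19 [(np.float64(0.28), [-0.46, 0.5, 0.97, 2.14, -1.03, 0.59, -0.45]), (np.float64(0.28), [1.18, 0.57, -1.11, 2.14, 1.0, 0.56, -2.27])]
25 appr 18 [(np.float64(0.08), [-0.09, 0.33, 0.51, 2.34, -1.31, 0.27, -0.08]), (np.float64(0.05), [-0.01, 0.32, 0.41, 2.34, -1.27, 0.24, -0.11])]
25 end 23 [(np.float64(0.21), [-0.34, 0.41, 0.79, 2.21, -1.14, 0.43, -0.32]), (np.float64(0.21), [-0.34, 0.4, 0.79, 2.21, -1.13, 0.43, -0.32])]
30 appr 9 [(np.float64(0.02), [0.14, 0.31, 0.25, 2.4, 4.4, 0.21, 0.53]), (np.float64(0.02), [-0.01, 0.32, 0.42, 2.4, 4.45, 0.27, 0.46])]
30 end 19 [(np.float64(0.05), [-0.05, 0.32, 0.44, 2.27, -1.36, 0.25, -0.05]), (np.float64(0.04), [-0.06, 0.33, 0.45, 2.27, -1.37, 0.26, -0.05])]
35 appr 0 []
35 end 13 [(np.float64(0.09), [-0.11, 0.34, 0.53, 2.33, 4.41, 0.31, 0.46]), (np.float64(0.09), [-0.13, 0.34, 0.55, 2.33, 4.41, 0.32, 0.45])]
40 appr 0 []
40 end 12 [(np.float64(0.04), [0.65, 0.32, -0.32, 2.38, 3.45, 0.24, 1.52]), (np.float64(0.04), [1.02, 0.4, -0.75, 2.38, 2.8, 0.24, 2.23])]
```

```bash
python3 lg.py
python3 -m crank '[{"tx":-0.1,"ty":0,"tz":0.1,"wx":0,"wy":0.1,"wz":0},{"tx":-0.3,"ty":0,"tz":0.1,"wx":0,"wy":0.2,"wz":0},{"tx":-0.5,"ty":0,"tz":0.1,"wx":0,"wy":0.2,"wz":0},{"tx":-0.7,"ty":0,"tz":0.1,"wx":0,"wy":0.2,"wz":0},{"tx":-0.9,"ty":0,"tz":0.1,"wx":0,"wy":0.2,"wz":0}]'; python3 lg.py
python3 -m crank '[{"tx":0,"ty":0,"tz":0,"wx":0,"wy":0,"wz":0},{"tx":0,"ty":0,"tz":0,"wx":0,"wy":0,"wz":0},{"tx":0,"ty":0,"tz":0,"wx":0,"wy":0,"wz":0},{"tx":0,"ty":0,"tz":0,"wx":0,"wy":0,"wz":0},{"tx":0,"ty":0,"tz":0,"wx":0,"wy":0,"wz":0}]'; python3 lg.py
python3 -m crank '[{"tx":0,"ty":0.2,"tz":0,"wx":0,"wy":0,"wz":0},{"tx":0,"ty":0.4,"tz":0,"wx":0,"wy":0,"wz":0},{"tx":0,"ty":0.6,"tz":0,"wx":0,"wy":0,"wz":0},{"tx":0,"ty":0.6,"tz":0,"wx":0,"wy":0,"wz":0},{"tx":0,"ty":0.6,"tz":0,"wx":0,"wy":0,"wz":0}]'; python3 lg.py
python3 - <<'E'
import fk
from fk import *
def frames2(q,a,d):
    T=np.eye(4)
    for i in range(7):
        ca,sa,c,s=np.cos(AL[i]),np.sin(AL[i]),np.cos(q[i]),np.sin(q[i])
        T=T@np.array([[c,-s,0,a[i]],[s*ca,c*ca,-sa,-d[i]*sa],[s*sa,c*sa,ca,d[i]*ca],[0,0,0,1]])
    return T
x0=np.r_[0,0,0,L[2],L[3],0,L[5],L[0],0,L[1],0,L[4],0,L[6]]
f=lambda x:np.concatenate([frames2(q*SG,x[:7],x[7:])[:3,3]-p for q,p in zip(Q,P)])
s=least_squares(lambda x:np.r_[f(x),.003*np.delete(x,[7,9,11,13])],x0)
print(s.x.round(3),(1e3*np.abs(f(s.x))).reshape(-1,3).max(1).round(1)); print("5par",L.round(3),(1e3*np.abs(sol.fun)).reshape(-1,3).max(1).round(1))
print(len(Q),P.round(3))
E
```

```text
q [ 0.24  0.71 -0.98  0.76  0.6   1.87 -2.08] az 0.1
time_s: 12.6
position: [0.5199, 0.0947, 0.4728]
eef_rot: [0.008, 0.987, -0.053, 0.153]
contact_force: [-1.0, -1.3, -0.1]
opening: 0.007
gripper_force: 0.0
q [ 1.09 -0.2  -1.18  1.7  -0.12  1.22 -1.77] az 0.18
time_s: 13.22
position: [0.5223, 0.094, 0.4749]
eef_rot: [0.006, 0.987, -0.053, 0.154]
contact_force: [0.7, -0.1, 0.2]
opening: 0.002
gripper_force: 0.0
q [ 1.08 -0.19 -1.18  1.69 -0.12  1.21 -1.78] az 0.18
time_s: 13.85
position: [0.5063, -0.0545, 0.4749]
eef_rot: [0.007, 0.987, -0.053, 0.155]
contact_force: [0.3, -0.0, -1.0]
opening: 0.003
gripper_force: 0.0
q [ 1.07 -0.19 -0.85  1.75 -0.19  1.21 -1.44] az -0.11
[ 0.    -0.002  0.001  0.002  0.001  0.     0.     0.345 -0.014  0.507
  0.008 -0.47  -0.005 -0.362] [0.1 0.3 0.1 0.1 0.1 0.1 0.2 0.2 0.1]
5par [ 0.34   0.517 -0.027 -0.005 -0.463 -0.018 -0.38 ] [20.3  6.   3.5  3.5 19.4 19.3 23.7 18.   7. ]
9 [[ 0.44  -0.149  0.37 ]
 [ 0.663 -0.172  0.499]
 [ 0.738  0.073  0.501]
 [ 0.738  0.073  0.501]
 [ 0.52   0.095  0.473]
 [ 0.522  0.094  0.475]
 [ 0.506 -0.054  0.475]
 [ 0.276 -0.588  0.226]
 [ 0.501 -0.154  0.221]]
```

```bash
cat > fk2.py <<'E'
import fk
from fk import *
def frames2(q,a,d):
    T=np.eye(4)
    for i in range(7):
        ca,sa,c,s=np.cos(AL[i]),np.sin(AL[i]),np.cos(q[i]),np.sin(q[i])
        T=T@np.array([[c,-s,0,a[i]],[s*ca,c*ca,-sa,-d[i]*sa],[s*sa,c*sa,ca,d[i]*ca],[0,0,0,1]])
    return T
X=np.array([0,-.002,.001,.002,.001,0,0,.345,-.014,.507,.008,-.47,-.005,-.362])
_f=lambda x:np.concatenate([frames2(q*SG,x[:7],x[7:])[:3,3]-p for q,p in zip(Q,P)])
X=least_squares(lambda x:np.r_[_f(x),.003*np.delete(x,[7,9,11,13])],X).x
def fk_(q,_=None):
    T=frames2(np.array(q)*SG,X[:7],X[7:]); return T[:3,3],T[:3,:3]
fk.fk=fk_
def jac(q):
    p0,R0=fk_(q);J=np.zeros((6,7))
    for i in range(7):
        d=np.zeros(7);d[i]=1e-5;p,B=fk_(q+d)
        J[:3,i]=(p-p0)/1e-5; J[3:,i]=R.from_matrix(B@R0.T).as_rotvec()/1e-5
    return J
def follow(q,p1,M1,n=60,w=.3):
    p0,B=fk_(q);M0=B@TT; rv=R.from_matrix(M1@M0.T).as_rotvec(); q=np.array(q,float)
    for k in range(1,n+1):
        pt=p0+(p1-p0)*k/n; Mt=R.from_rotvec(rv*k/n).as_matrix()@M0
        for _ in range(3):
            p,B=fk_(q);e=np.r_[pt-p,w*R.from_matrix(Mt@(B@TT).T).as_rotvec()]
            J=jac(q);J[3:]*=w
            q=np.clip(q+J.T@np.linalg.solve(J@J.T+1e-6*np.eye(6),e),LO,HI)
    p,B=fk_(q); return q,np.linalg.norm(p-p1),R.from_matrix((B@TT).T@M1).magnitude()
E
python3 - <<'E'
from fk2 import *
def chk(i,j):
    q,a,b=follow(Q[i],P[j],O[j].as_matrix(),20); print("sim",q.round(2),"real",Q[j].round(2),a.round(4),b.round(3))
chk(0,1);chk(1,2);chk(3,4);chk(5,6)
def T(u,n): return PAN+u*PU+n*PN
def tl(t,az,yaw): 
    return R.from_euler("z",az,degrees=True).as_matrix()@tool(t)@R.from_euler("z",yaw,degrees=True).as_matrix()
q0=Q[6]
for t in(20,25,30):
  for az in(-15,0,15):
    for yaw in(-40,-20,0,20,40):
      M=tl(t,az,yaw); q=q0; out=[]
      for p in(T(.19,.12),T(.165,.038),T(.103,.038)):
          q,a,b=follow(q,p,M,15); out.append((round(a*1e3,1),round(float(np.degrees(b)),1),round(float(min((q-LO).min(),(HI-q).min())),2)))
      if out[-1][0]<3 and out[1][0]<3 and out[1][1]<3: print(t,az,yaw,out,q.round(2))
E
```

```text
Traceback (most recent call last):
AttributeError: 'float' object has no attribute 'round'
```

```bash
cat > s.py <<'E'
from fk2 import *
def chk(i,j):
    q,a,b=follow(Q[i],P[j],O[j].as_matrix(),20); print("sim",q.round(2),"real",Q[j].round(2),round(float(a),4),round(float(b),3))
chk(0,1);chk(1,2);chk(3,4);chk(5,6)
def T(u,n): return PAN+u*PU+n*PN
def tl(t,az,yaw): 
    return R.from_euler("z",az,degrees=True).as_matrix()@tool(t)@R.from_euler("z",yaw,degrees=True).as_matrix()
q0=Q[6]; res=[]
for t in(20,25,30):
  for az in(-15,0,15):
    for yaw in(-40,-20,0,20,40):
      M=tl(t,az,yaw); q=q0; out=[]
      for p in(T(.19,.12),T(.165,.038),T(.103,.038)):
          q,a,b=follow(q,p,M,15); out.append((round(float(a)*1e3,1),round(float(np.degrees(b)),1),round(float(min((q-LO).min(),(HI-q).min())),2)))
      res.append((sum(o[0]+o[1] for o in out)-20*out[1][2],t,az,yaw,out,q.round(2).tolist()))
res.sort(key=lambda r:r[0])
for r in res[:8]: print(r[1:])
E
python3 s.py
```

```text
sim [ 0.71  0.58 -0.97  0.98  0.47  1.78 -1.74] real [ 0.74  0.6  -1.04  0.98  0.52  1.79 -1.77] 0.0 0.0
sim [ 0.24  0.71 -0.98  0.76  0.6   1.87 -2.08] real [ 0.24  0.71 -0.98  0.76  0.6   1.87 -2.08] 0.0 0.0
sim [ 1.   -0.17 -1.13  1.7  -0.08  1.21 -1.81] real [ 1.09 -0.2  -1.18  1.7  -0.12  1.22 -1.77] 0.0 0.0
sim [ 1.09 -0.19 -0.86  1.75 -0.19  1.21 -1.43] real [ 1.07 -0.19 -0.85  1.75 -0.19  1.21 -1.44] 0.0 0.0
(20, -15, -20, [(0.0, 0.0, 0.06), (0.0, 0.0, 0.13), (0.0, 0.0, 0.26)], [0.76, 0.39, -0.66, 2.14, 0.76, 0.45, -2.07])
(20, -15, -40, [(0.0, 0.0, 0.06), (0.0, 0.0, 0.12), (0.0, 0.0, 0.25)], [0.74, 0.38, -0.64, 2.14, 0.74, 0.44, -1.71])
(20, 15, -40, [(0.0, 0.0, 0.09), (0.0, 0.0, 0.08), (0.0, 0.0, 0.19)], [0.71, 0.37, -0.44, 2.11, -0.0, 0.38, -0.41])
(20, 15, -20, [(0.0, 0.0, 0.09), (0.0, 0.0, 0.08), (0.0, 0.0, 0.2)], [0.73, 0.37, -0.47, 2.11, 0.02, 0.39, -0.78])
(20, 15, 0, [(0.0, 0.0, 0.09), (0.0, 0.0, 0.08), (0.0, 0.0, 0.2)], [0.75, 0.37, -0.49, 2.11, 0.05, 0.39, -1.15])
(20, 15, 20, [(0.0, 0.0, 0.1), (0.0, 0.0, 0.08), (0.0, 0.0, 0.2)], [0.76, 0.38, -0.51, 2.11, 0.07, 0.39, -1.52])
(20, 15, 40, [(0.0, 0.0, 0.1), (0.0, 0.0, 0.08), (0.0, 0.0, 0.2)], [0.78, 0.38, -0.53, 2.11, 0.1, 0.39, -1.89])
(20, 0, -20, [(0.0, 0.0, 0.06), (0.0, 0.0, 0.05), (0.0, 0.0, 0.17)], [0.7, 0.36, -0.51, 2.14, 0.36, 0.36, -1.4])
```

```bash
python3 - <<'E'
from h import *
p=grab_frame("wrist"); s=sense(); M=rot(s["eef_rot"]); print("eye in tool",M.T@(np.array(p["eye"])-s["position"]))
c=(cloud(p)-s["position"])@M; k=(c[:,2]<.03); print("self depth ext",k.sum(),c[k].min(0) if k.any() else 0,c[k].max(0) if k.any() else 0)
def T(u,n): return PAN+u*PU+n*PN
rows((T(.19,.12),20),(T(.165,.038),20))
E
```

```text
eye in tool [ 0.08127093  0.0002952  -0.16040903]
self depth ext 90242 [-0.01030621 -0.08616351 -0.1151513 ] [ 0.03729559  0.08529041 -0.00190833]
t [-0.63   0.38   1.178] w [-0.002  0.024  0.002] tcp [ 0.437 -0.142  0.146]
t [-0.463  0.381  1.478] w [-0.002  0.024  0.002] tcp [ 0.499 -0.148  0.088]
```

```bash
python3 lg.py; cat > s.py <<'E'
from fk2 import *
def T(u,n): return PAN+u*PU+n*PN
def tl(t,az,yaw): 
    return R.from_euler("z",az,degrees=True).as_matrix()@tool(t)@R.from_euler("z",yaw,degrees=True).as_matrix()
q0=Q[-3]; print(q0.round(2)); 
for sgn in(1,-1):
  for t in(20,25):
   for extra in(-30,0,30):
    q=q0; out=[]
    for p,M in((P[-3],tl(10,0,sgn*80)),(P[-3],tl(10,0,sgn*160)),(T(.19,.12),tl(t,0,180+extra)),(T(.165,.038),tl(t,0,180+extra)),(T(.103,.038),tl(t,0,180+extra))):
        q,a,b=follow(q,p,M,15); out.append((round(float(a)*1e3,1),round(float(np.degrees(b)),1),round(float(min((q-LO).min(),(HI-q).min())),2)))
    print(sgn,t,extra,out,q.round(2))
E
python3 s.py
```

```text
q [ 1.07 -0.19 -0.85  1.75 -0.19  1.21 -1.44] az -0.11
[ 1.07 -0.19 -0.85  1.75 -0.19  1.21 -1.44]
1 20 -30 [(1.0, 9.7, 0.0), (130.0, 51.2, 0.0), (62.2, 13.0, 0.0), (269.2, 28.3, 0.0), (262.9, 21.6, 0.0)] [ 2.56 -0.31 -1.54  2.28 -1.29  0.67 -2.57]
1 20 0 [(1.0, 9.7, 0.0), (130.0, 51.2, 0.0), (70.9, 38.2, 0.0), (237.3, 22.3, 0.0), (230.2, 30.3, 0.0)] [ 2.48 -0.31 -1.54  2.27 -1.37  0.68 -2.57]
1 20 30 [(1.0, 9.7, 0.0), (130.0, 51.2, 0.0), (88.3, 64.6, 0.0), (208.0, 48.4, 0.0), (206.0, 57.3, 0.0)] [ 2.39 -0.31 -1.54  2.28 -1.41  0.64 -2.57]
1 25 -30 [(1.0, 9.7, 0.0), (130.0, 51.2, 0.0), (65.7, 6.7, 0.0), (289.1, 27.8, 0.0), (277.3, 25.5, 0.0)] [ 2.56 -0.31 -1.54  2.35 -1.41  0.57 -2.57]
1 25 0 [(1.0, 9.7, 0.0), (130.0, 51.2, 0.0), (62.3, 30.9, 0.0), (257.8, 17.9, 0.0), (246.4, 23.3, 0.0)] [ 2.52 -0.31 -1.54  2.32 -1.41  0.62 -2.57]
1 25 30 [(1.0, 9.7, 0.0), (130.0, 51.2, 0.0), (73.8, 62.0, 0.0), (228.2, 43.1, 0.0), (219.8, 51.0, 0.0)] [ 2.46 -0.31 -1.54  2.32 -1.41  0.63 -2.57]
-1 20 -30 [(0.0, 0.0, 0.27), (0.0, 0.0, 0.27), (0.0, 0.0, 0.06), (0.0, 0.0, 0.04), (0.0, 0.0, 0.16)] [ 0.62  0.34 -0.42  2.14  0.26  0.35  2.  ]
-1 20 0 [(0.0, 0.0, 0.27), (0.0, 0.0, 0.27), (0.0, 0.0, 0.06), (0.0, 0.0, 0.04), (0.0, 0.0, 0.16)] [ 0.63  0.34 -0.43  2.14  0.28  0.35  1.47]
-1 20 30 [(0.0, 0.0, 0.27), (0.0, 0.0, 0.27), (0.0, 0.0, 0.06), (0.0, 0.0, 0.04), (0.0, 0.0, 0.16)] [ 0.64  0.35 -0.44  2.14  0.29  0.35  0.93]
-1 25 -30 [(0.0, 0.0, 0.27), (0.0, 0.0, 0.27), (4.2, 0.3, 0.0), (39.8, 6.3, 0.0), (0.0, 0.0, 0.01)] [ 0.52  0.31 -0.28  2.21  0.1   0.2   2.16]
-1 25 0 [(0.0, 0.0, 0.27), (0.0, 0.0, 0.27), (3.7, 0.3, 0.0), (39.8, 6.3, 0.0), (0.0, 0.0, 0.01)] [ 0.54  0.31 -0.3   2.21  0.13  0.2   1.61]
-1 25 30 [(0.0, 0.0, 0.27), (0.0, 0.0, 0.27), (3.3, 0.2, 0.0), (39.7, 6.3, 0.0), (0.0, 0.0, 0.01)] [ 0.55  0.31 -0.32  2.21  0.16  0.2   1.06]
```

```bash
for i in 1 2; do :; done
Z='' ; python3 -m crank '[{"tx":0,"ty":0,"tz":0,"wx":0,"wy":0,"wz":-0.11},{"tx":0,"ty":0,"tz":0,"wx":0,"wy":0,"wz":-0.22},{"tx":0,"ty":0,"tz":0,"wx":0,"wy":0,"wz":-0.33},{"tx":0,"ty":0,"tz":0,"wx":0,"wy":0,"wz":-0.44},{"tx":0,"ty":0,"tz":0,"wx":0,"wy":0,"wz":-0.55}]' >/dev/null
python3 -m crank '[{"tx":0,"ty":0,"tz":0,"wx":0,"wy":0,"wz":-0.11},{"tx":0,"ty":0,"tz":0,"wx":0,"wy":0,"wz":-0.22},{"tx":0,"ty":0,"tz":0,"wx":0,"wy":0,"wz":-0.33},{"tx":0,"ty":0,"tz":0,"wx":0,"wy":0,"wz":-0.44},{"tx":0,"ty":0,"tz":0,"wx":0,"wy":0,"wz":-0.55}]' >/dev/null
python3 -m crank '[{"tx":0,"ty":0,"tz":0,"wx":0,"wy":0,"wz":-0.11},{"tx":0,"ty":0,"tz":0,"wx":0,"wy":0,"wz":-0.22},{"tx":0,"ty":0,"tz":0,"wx":0,"wy":0,"wz":-0.33},{"tx":0,"ty":0,"tz":0,"wx":0,"wy":0,"wz":-0.44},{"tx":0,"ty":0,"tz":0,"wx":0,"wy":0,"wz":-0.55}]'
python3 lg.py
cat >> h.py <<'E'
_tool=tool
def tool(tilt): return _tool(tilt)@np.diag([-1.,-1,1])
def T(u,n): return PAN+u*PU+n*PN
E
python3 - <<'E'
from h import *
s=sense(); rows((np.array(s["position"])+[0,-.09,0],15),(T(.19,.12),20),(T(.165,.038),20))
E
```

```text
time_s: 15.78
position: [0.5063, -0.0533, 0.4755]
eef_rot: [0.152, 0.315, 0.936, 0.034]
contact_force: [0.2, -0.1, 0.2]
opening: 0.005
gripper_force: 0.0
q [ 0.7  -0.15 -0.56  1.75 -0.09  1.2   1.07] az -0.1
t [-0.216 -0.288  0.011] w [ 0.009  0.031 -0.344] tcp [ 0.506 -0.143  0.476]
t [ 0.344 -0.652  1.18 ] w [-0.006 -0.023 -0.344] tcp [ 0.437 -0.142  0.146]
t [ 0.201 -0.566  1.479] w [-0.006 -0.023 -0.344] tcp [ 0.499 -0.148  0.088]
```

```bash
python3 -m crank '[{"tx":0.05,"ty":-0.1,"tz":0.12,"wx":0,"wy":0,"wz":-0.08},{"tx":0.1,"ty":-0.2,"tz":0.25,"wx":0,"wy":-0.01,"wz":-0.17},{"tx":0.15,"ty":-0.3,"tz":0.4,"wx":0,"wy":-0.02,"wz":-0.26},{"tx":0.2,"ty":-0.4,"tz":0.55,"wx":-0.006,"wy":-0.023,"wz":-0.344},{"tx":0.25,"ty":-0.5,"tz":0.7,"wx":-0.006,"wy":-0.023,"wz":-0.344}]'
python3 lg.py
python3 - <<'E'
from h import *
rows((T(.19,.12),20),(T(.165,.038),20))
E
```

```text
time_s: 16.4
position: [0.4393, -0.1214, 0.2715]
eef_rot: [0.174, 0.055, 0.983, -0.009]
contact_force: [0.0, -0.4, -0.4]
opening: 0.006
gripper_force: 0.0
q [ 0.66 -0.15 -0.37  2.23 -0.17  0.71  1.86] az -0.27
t [ 0.171 -0.082  0.47 ] w [-0.     0.001 -0.003] tcp [ 0.437 -0.142  0.146]
t [ 0.016 -0.081  0.776] w [-0.     0.001 -0.003] tcp [ 0.499 -0.148  0.088]
```

```bash
python3 -m crank '[{"tx":0.05,"ty":-0.03,"tz":0.12,"wx":0,"wy":0,"wz":0},{"tx":0.1,"ty":-0.06,"tz":0.24,"wx":0,"wy":0,"wz":0},{"tx":0.15,"ty":-0.08,"tz":0.36,"wx":0,"wy":0,"wz":0},{"tx":0.171,"ty":-0.082,"tz":0.47,"wx":0,"wy":0,"wz":0},{"tx":0.171,"ty":-0.082,"tz":0.47,"wx":0,"wy":0,"wz":0}]'
python3 lg.py
python3 - <<'E'
from h import *
rows((T(.165,.038),20))
E
```

```text
time_s: 17.02
position: [0.4362, -0.1404, 0.1457]
eef_rot: [0.172, 0.056, 0.984, -0.007]
contact_force: [-1.2, 0.3, 0.4]
opening: 0.005
gripper_force: 0.0
q [ 0.66  0.09 -0.36  2.37 -0.11  0.36  1.85] az -0.31
t [-0.162 -0.004  0.304] w [ 0.002 -0.002 -0.004] tcp [ 0.499 -0.148  0.088]
```

```bash
python3 -m crank '[{"tx":-0.03,"ty":0,"tz":0.08,"wx":0,"wy":0,"wz":0},{"tx":-0.07,"ty":0,"tz":0.16,"wx":0,"wy":0,"wz":0},{"tx":-0.11,"ty":0,"tz":0.23,"wx":0,"wy":0,"wz":0},{"tx":-0.15,"ty":0,"tz":0.3,"wx":0,"wy":0,"wz":0},{"tx":-0.16,"ty":0,"tz":0.304,"wx":0,"wy":0,"wz":0}]'
python3 - <<'E'
from h import *
rows((T(.165,.038),20),(T(.145,.038),20),(T(.105,.038),20))
p=grab_frame("side"); cv2.imwrite("pics/s4.png",cv2.resize(p["pixels"][60:300,200:520],None,fx=2,fy=2))
E
```

```text
time_s: 17.65
position: [0.5016, -0.1489, 0.0904]
eef_rot: [0.174, 0.057, 0.983, -0.009]
contact_force: [-0.2, -0.2, 0.9]
opening: 0.005
gripper_force: 0.0
t [0.012 0.001 0.006] w [ 0.     0.001 -0.004] tcp [ 0.499 -0.148  0.088]
t [-0.067  0.002 -0.008] w [ 0.     0.001 -0.004] tcp [ 0.517 -0.15   0.098]
t [-0.225  0.003 -0.035] w [ 0.     0.001 -0.004] tcp [ 0.551 -0.154  0.118]
```

View pics/s4.png

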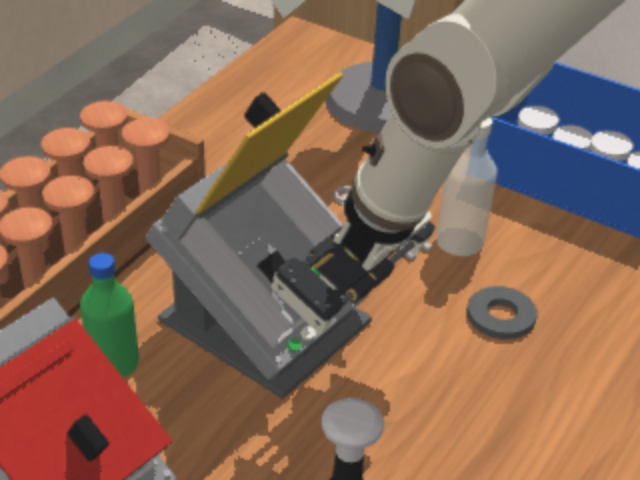

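```bash
python3 -m crank '[{"tx":-0.03,"ty":0,"tz":-0.002,"wx":0,"wy":0,"wz":0},{"tx":-0.06,"ty":0,"tz":-0.008,"wx":0,"wy":0,"wz":0},{"tx":-0.09,"ty":0,"tz":-0.013,"wx":0,"wy":0,"wz":0},{"tx":-0.12,"ty":0,"tz":-0.018,"wx":0,"wy":0,"wz":0},{"tx":-0.14,"ty":0,"tz":-0.021,"wx":0,"wy":0,"wz":0}]'
python3 -m crank '[{"tx":-0.015,"ty":0,"tz":-0.003,"wx":0,"wy":0,"wz":0},{"tx":-0.03,"ty":0,"tz":-0.005,"wx":0,"wy":0,"wz":0},{"tx":-0.045,"ty":0,"tz":-0.007,"wx":0,"wy":0,"wz":0},{"tx":-0.06,"ty":0,"tz":-0.01,"wx":0,"wy":0,"wz":0},{"tx":-0.075,"ty":0,"tz":-0.013,"wx":0,"wy":0,"wz":0}]'
cat > lev.py <<'E'
from h import *
s=sense(); r=np.array(s["position"])-PAN; print("tcp u,n",r@PU,r@PN)
rows((T(.105,.038),20),(T(.098,.038),20))
for nm in("side","top"):
    p=grab_frame(nm); hsv=cv2.cvtColor(p["pixels"],cv2.COLOR_BGR2HSV)
    m=(hsv[...,0]>45)&(hsv[...,0]<80)&(hsv[...,1]>100)&(hsv[...,2]>30)
    c=cloud(p,m); r=c-PAN; u,n,y=r@PU,r@PN,r@EY; k=(abs(y)<.06)&(n>.012)&(n<.08)&(u>.04)&(u<.15)
    if k.any(): print(nm,k.sum(),"u",np.percentile(u[k],[2,50,98]).round(3),"n",np.percentile(n[k],[2,50,98]).round(3))
    if k.sum()>0:
        cv2.imwrite(f"pics/lev_{nm}.png",p["pixels"])
E
python3 lev.py
```

```text
time_s: 18.32
position: [0.5292, -0.1531, 0.1062]
eef_rot: [0.172, 0.058, 0.983, -0.009]
contact_force: [-4.0, 0.9, 1.6]
opening: 0.002
gripper_force: 1.9
time_s: 18.95
position: [0.5464, -0.155, 0.1151]
eef_rot: [0.172, 0.058, 0.983, -0.009]
contact_force: [-3.4, 0.5, -3.5]
opening: 0.006
gripper_force: 2.0
tcp u,n 0.1103272062708001 0.03788975913414906
t [-0.021  0.007 -0.004] w [-0.    -0.002 -0.006] tcp [ 0.551 -0.154  0.118]
t [-0.048  0.007 -0.009] w [-0.    -0.002 -0.006] tcp [ 0.557 -0.155  0.121]
top 3 u [0.079 0.08  0.08 ] n [0.054 0.057 0.061]
```

```bash
python3 -m crank '[{"tx":-0.008,"ty":0,"tz":-0.001,"wx":0,"wy":0,"wz":0},{"tx":-0.016,"ty":0,"tz":-0.003,"wx":0,"wy":0,"wz":0},{"tx":-0.021,"ty":0,"tz":-0.004,"wx":0,"wy":0,"wz":0},{"tx":-0.025,"ty":0,"tz":-0.005,"wx":0,"wy":0,"wz":0},{"tx":-0.025,"ty":0,"tz":-0.005,"wx":0,"wy":0,"wz":0}]'
python3 lev.py
```

```text
time_s: 19.68
position: [0.5481, -0.1552, 0.1162]
eef_rot: [0.169, 0.058, 0.984, -0.008]
contact_force: [-9.1, 0.5, -6.3]
opening: 0.004
gripper_force: 4.6
tcp u,n 0.1083188410334601 0.03791240425140077
t [-0.013  0.006 -0.003] w [ 0.    -0.006 -0.006] tcp [ 0.551 -0.154  0.118]
t [-0.04   0.007 -0.008] w [ 0.    -0.006 -0.006] tcp [ 0.557 -0.155  0.121]
top 1 u [0.081 0.081 0.081] n [0.051 0.051 0.051]
```

```bash
python3 -m crank '[{"tx":-0.008,"ty":0,"tz":-0.001,"wx":0,"wy":0,"wz":0},{"tx":-0.016,"ty":0,"tz":-0.003,"wx":0,"wy":0,"wz":0},{"tx":-0.024,"ty":0,"tz":-0.004,"wx":0,"wy":0,"wz":0},{"tx":-0.024,"ty":0,"tz":-0.004,"wx":0,"wy":0,"wz":0},{"tx":-0.024,"ty":0,"tz":-0.004,"wx":0,"wy":0,"wz":0}]'
python3 lev.py
```

```text
time_s: 20.4
position: [0.5485, -0.1552, 0.1162]
eef_rot: [0.164, 0.058, 0.985, -0.008]
contact_force: [-16.9, 1.6, -7.0]
opening: 0.005
gripper_force: 8.4
tcp u,n 0.10797208640945039 0.037779978034275206
t [-0.011  0.006 -0.003] w [ 0.001 -0.012 -0.006] tcp [ 0.551 -0.154  0.118]
t [-0.039  0.007 -0.009] w [ 0.001 -0.012 -0.006] tcp [ 0.557 -0.155  0.121]
top 1 u [0.079 0.079 0.079] n [0.055 0.055 0.055]
```

```bash
python3 -m crank '[{"tx":0.06,"ty":0,"tz":0.01,"wx":0,"wy":0,"wz":0},{"tx":0.14,"ty":0,"tz":0.01,"wx":0,"wy":0,"wz":0},{"tx":0.22,"ty":0,"tz":-0.05,"wx":0,"wy":0,"wz":0},{"tx":0.3,"ty":0,"tz":-0.2,"wx":0,"wy":0,"wz":0},{"tx":0.36,"ty":0,"tz":-0.4,"wx":0,"wy":0,"wz":0}]'
python3 -m crank '[{"tx":0,"ty":0,"tz":-0.2,"wx":0,"wy":0.03,"wz":0},{"tx":0,"ty":0,"tz":-0.4,"wx":0,"wy":0.06,"wz":0},{"tx":0,"ty":0,"tz":-0.6,"wx":0,"wy":0.1,"wz":0},{"tx":0,"ty":0,"tz":-0.75,"wx":0,"wy":0.14,"wz":0},{"tx":0,"ty":0,"tz":-0.9,"wx":0,"wy":0.2,"wz":0}]' 0.5
python3 lev.py; python3 lg.py
python3 - <<'E'
import cv2
i=cv2.imread("pics/lev_side.png"); cv2.imwrite("pics/s5.png",cv2.resize(i[60:300,200:520],None,fx=2,fy=2))
E
```

```text
time_s: 21.12
position: [0.441, -0.1429, 0.187]
eef_rot: [0.175, 0.057, 0.983, -0.009]
contact_force: [0.0, -0.5, 1.9]
opening: 0.002
gripper_force: 0.0
time_s: 21.75
position: [0.3647, -0.1348, 0.4004]
eef_rot: [0.02, 0.058, 0.998, -0.002]
contact_force: [0.1, -0.3, -0.9]
opening: 0.476
gripper_force: 0.0
tcp u,n 0.1259537397712872 0.3763282030087609
t [-0.704  0.011  1.159] w [-0.002 -0.197 -0.005] tcp [ 0.551 -0.154  0.118]
t [-0.728  0.012  1.146] w [-0.002 -0.197 -0.005] tcp [ 0.557 -0.155  0.121]
side 133 u [0.08  0.091 0.101] n [0.028 0.047 0.059]
top 57 u [0.077 0.085 0.097] n [0.034 0.055 0.061]
q [ 0.74 -0.18 -0.38  1.9  -0.08  1.36  1.84] az -0.35
```

View pics/s5.png

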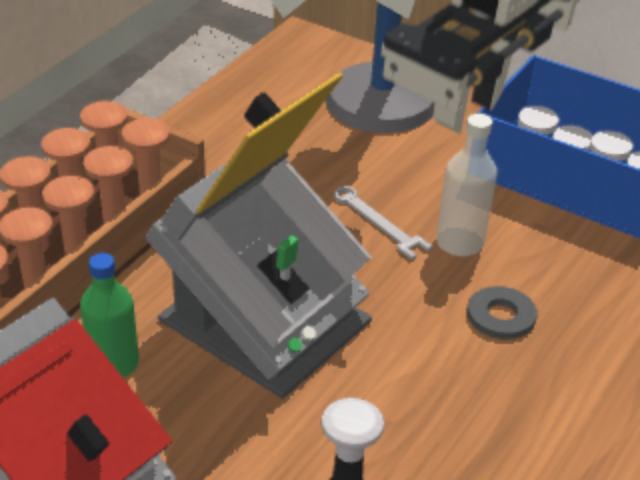

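```bash
python3 - <<'E'
from h import *
rows((np.array([.614,-.162,.43]),0),(np.array([.614,-.162,.286]),0))
E
```

```text
t [-0.995  0.007 -0.066] w [-0.001  0.029 -0.004] tcp [ 0.614 -0.162  0.43 ]
t [-0.969  0.008  0.51 ] w [-0.001  0.029 -0.004] tcp [ 0.614 -0.162  0.286]
```

```bash
python3 -m crank '[{"tx":-0.15,"ty":0,"tz":-0.1,"wx":0,"wy":0.029,"wz":0},{"tx":-0.4,"ty":0,"tz":-0.1,"wx":0,"wy":0.029,"wz":0},{"tx":-0.6,"ty":0,"tz":-0.08,"wx":0,"wy":0.029,"wz":0},{"tx":-0.8,"ty":0,"tz":-0.07,"wx":0,"wy":0.029,"wz":0},{"tx":-0.99,"ty":0.007,"tz":-0.066,"wx":0,"wy":0.029,"wz":0}]' 0.5
python3 - <<'E'
from h import *
rows((np.array([.614,-.162,.286]),0)); print(sense()["opening"])
E
python3 lg.py
```

```text
time_s: 22.48
position: [0.6119, -0.1618, 0.422]
eef_rot: [-0.003, 0.058, 0.998, 0.002]
contact_force: [-0.4, -0.3, 0.8]
opening: 0.5
gripper_force: 0.0
t [-0.012 -0.002  0.544] w [ 0.002 -0.004 -0.005] tcp [ 0.614 -0.162  0.286]
0.5002266363316727
q [ 0.56  0.37 -0.5   1.31  0.17  1.51  1.54] az -0.26
```

```bash
python3 -m crank '[{"tx":0,"ty":0,"tz":0.15,"wx":0,"wy":0,"wz":0},{"tx":-0.005,"ty":0,"tz":0.3,"wx":0,"wy":0,"wz":0},{"tx":-0.01,"ty":0,"tz":0.42,"wx":0,"wy":0,"wz":0},{"tx":-0.01,"ty":0,"tz":0.5,"wx":0,"wy":0,"wz":0},{"tx":-0.01,"ty":0,"tz":0.54,"wx":0,"wy":0,"wz":0}]'
python3 -m crank '[{"tx":0,"ty":0,"tz":0,"wx":0,"wy":0,"wz":0},{"tx":0,"ty":0,"tz":0,"wx":0,"wy":0,"wz":0},{"tx":0,"ty":0,"tz":0,"wx":0,"wy":0,"wz":0},{"tx":0,"ty":0,"tz":0,"wx":0,"wy":0,"wz":0},{"tx":0,"ty":0,"tz":0,"wx":0,"wy":0,"wz":0}]' 1 20
cat > arc.py <<'E'
from h import *
s=sense(); g=np.array(s["position"])-.019*tool(0)[:,2]; M=rot(s["eef_rot"])
r=g-HINGE; x,z=r@H,r[2]; rad=np.hypot(x,z); a0=np.arctan2(z,-x); print("rad",rad,"ang",a0,"y",r@EY)
for k in range(1,17):
    a=a0-k*.1; t=HINGE+r@EY*EY+rad*(-np.cos(a)*H+np.sin(a)*EZ); print(k,(M.T@(t-g)/.25).round(3))
E
python3 arc.py
```

```text
time_s: 23.1
position: [0.6105, -0.1609, 0.286]
eef_rot: [-0.005, 0.058, 0.998, 0.002]
contact_force: [-0.6, -0.0, 0.3]
opening: 0.5
gripper_force: 0.0
time_s: 23.72
position: [0.6104, -0.1625, 0.288]
eef_rot: [-0.004, 0.059, 0.998, 0.001]
contact_force: [-0.1, -3.5, 4.2]
opening: 0.177
gripper_force: 20.0
rad 0.11544499603467388 ang 1.4143982011206084 y -0.0021030724313394486
1 [ 0.045 -0.     0.01 ]
2 [ 0.089 -0.001  0.024]
3 [ 0.131 -0.001  0.043]
4 [ 0.171 -0.002  0.066]
5 [ 0.209 -0.002  0.092]
6 [ 0.244 -0.002  0.122]
7 [ 0.276 -0.003  0.156]
8 [ 0.304 -0.003  0.193]
9 [ 0.328 -0.003  0.232]
10 [ 0.348 -0.003  0.273]
11 [ 0.364 -0.004  0.317]
12 [ 0.376 -0.004  0.361]
13 [ 0.383 -0.004  0.407]
14 [ 0.386 -0.004  0.453]
15 [ 0.384 -0.004  0.499]
16 [ 0.377 -0.004  0.545]
```

```bash
python3 -m crank '[{"tx":0.045,"ty":0,"tz":0.01,"wx":0,"wy":0,"wz":0},{"tx":0.089,"ty":0,"tz":0.024,"wx":0,"wy":0,"wz":0},{"tx":0.131,"ty":0,"tz":0.043,"wx":0,"wy":0,"wz":0},{"tx":0.171,"ty":-0.002,"tz":0.066,"wx":0,"wy":0,"wz":0},{"tx":0.209,"ty":-0.002,"tz":0.092,"wx":0,"wy":0,"wz":0}]'
python3 -m crank '[{"tx":0.035,"ty":0,"tz":0.03,"wx":0,"wy":0,"wz":0},{"tx":0.067,"ty":0,"tz":0.064,"wx":0,"wy":0,"wz":0},{"tx":0.095,"ty":0,"tz":0.101,"wx":0,"wy":0,"wz":0},{"tx":0.119,"ty":0,"tz":0.14,"wx":0,"wy":0,"wz":0},{"tx":0.139,"ty":0,"tz":0.181,"wx":0,"wy":0,"wz":0}]'
python3 arc.py
```

```text
time_s: 24.35
position: [0.5593, -0.1569, 0.2654]
eef_rot: [-0.003, 0.058, 0.998, 0.001]
contact_force: [6.1, -5.0, -0.7]
opening: 0.174
gripper_force: 20.0
time_s: 24.98
position: [0.5248, -0.1531, 0.2207]
eef_rot: [-0.002, 0.059, 0.998, 0.0]
contact_force: [4.6, -6.2, 1.1]
opening: 0.172
gripper_force: 20.0
rad 0.11409771588667468 ang 0.4218257887559916 y -0.0020391236787124633
1 [ 0.016 -0.     0.043]
2 [ 0.028 -0.     0.087]
3 [ 0.036 -0.     0.132]
4 [ 0.039 -0.     0.177]
5 [ 0.038 -0.     0.223]
6 [ 0.032 -0.     0.268]
7 [ 0.021 -0.     0.312]
8 [ 0.006 -0.     0.355]
9 [-0.013 -0.     0.397]
10 [-0.036  0.     0.436]
11 [-0.063  0.     0.473]
12 [-0.094  0.001  0.507]
13 [-0.128  0.001  0.537]
14 [-0.164  0.001  0.565]
15 [-0.203  0.002  0.588]
16 [-0.245  0.002  0.607]
```

```bash
python3 -m crank '[{"tx":0.016,"ty":0,"tz":0.043,"wx":0,"wy":0,"wz":0},{"tx":0.028,"ty":0,"tz":0.087,"wx":0,"wy":0,"wz":0},{"tx":0.036,"ty":0,"tz":0.132,"wx":0,"wy":0,"wz":0},{"tx":0.039,"ty":0,"tz":0.177,"wx":0,"wy":0,"wz":0},{"tx":0.038,"ty":0,"tz":0.22,"wx":0,"wy":0,"wz":0}]'
python3 -m crank '[{"tx":-0.003,"ty":0,"tz":0.012,"wx":0,"wy":0,"wz":0},{"tx":-0.005,"ty":0,"tz":0.024,"wx":0,"wy":0,"wz":0},{"tx":-0.007,"ty":0,"tz":0.036,"wx":0,"wy":0,"wz":0},{"tx":-0.01,"ty":0,"tz":0.045,"wx":0,"wy":0,"wz":0},{"tx":-0.01,"ty":0,"tz":0.045,"wx":0,"wy":0,"wz":0}]'
cat > gd.py <<'E'
from h import *
for nm in("side","top"):
    p=grab_frame(nm); hsv=cv2.cvtColor(p["pixels"],cv2.COLOR_BGR2HSV)
    m=(hsv[...,0]>18)&(hsv[...,0]<36)&(hsv[...,1]>120)&(hsv[...,2]>40)
    c=cloud(p,m);c=c[(np.linalg.norm(c-HINGE,axis=1)<.2)&(c[:,2]>.1)]; q=c
    for i in range(6):
        o=np.median(q,0) if i==0 else q.mean(0); w=np.linalg.svd(q-o,full_matrices=False)[2][2]; w*=np.sign(w[2]); q=c[abs((c-o)@w)<(.012 if i<2 else .004)]
    print(nm,len(c),len(q),"guard angle",np.arctan2(w@H,w[2])+np.pi/6)
E
python3 gd.py; python3 arc.py|head -1
```

```text
time_s: 25.6
position: [0.5158, -0.1521, 0.1662]
eef_rot: [-0.002, 0.059, 0.998, 0.0]
contact_force: [4.6, -6.8, 3.6]
opening: 0.173
gripper_force: 20.0
time_s: 26.22
position: [0.5172, -0.1523, 0.155]
eef_rot: [-0.003, 0.059, 0.998, 0.0]
contact_force: [2.6, -5.8, 3.9]
opening: 0.171
gripper_force: 20.0
side 2220 1996 guard angle -0.0020212905521574953
top 796 169 guard angle 0.6954767338644389
rad 0.11333800418250004 ang -0.1683090280322812 y -0.002017424220515025
```

```bash
python3 -m crank '[{"tx":-0.003,"ty":0,"tz":0.01,"wx":0,"wy":0,"wz":0},{"tx":-0.005,"ty":0,"tz":0.018,"wx":0,"wy":0,"wz":0},{"tx":-0.005,"ty":0,"tz":0.025,"wx":0,"wy":0,"wz":0},{"tx":-0.005,"ty":0,"tz":0.025,"wx":0,"wy":0,"wz":0},{"tx":-0.005,"ty":0,"tz":0.025,"wx":0,"wy":0,"wz":0}]'
python3 -m crank '[{"tx":0,"ty":0,"tz":0,"wx":0,"wy":0,"wz":0},{"tx":0,"ty":0,"tz":0,"wx":0,"wy":0,"wz":0},{"tx":0,"ty":0,"tz":0,"wx":0,"wy":0,"wz":0},{"tx":0,"ty":0,"tz":0,"wx":0,"wy":0,"wz":0},{"tx":0,"ty":0,"tz":0,"wx":0,"wy":0,"wz":0}]' 0.4
python3 -m crank '[{"tx":0,"ty":0,"tz":-0.1,"wx":0,"wy":0,"wz":0},{"tx":0,"ty":0,"tz":-0.25,"wx":0,"wy":0,"wz":0},{"tx":0.1,"ty":0,"tz":-0.45,"wx":0,"wy":0,"wz":0},{"tx":0.3,"ty":0,"tz":-0.65,"wx":0,"wy":0,"wz":0},{"tx":0.5,"ty":0,"tz":-0.8,"wx":0,"wy":0,"wz":0}]'
python3 gd.py
python3 - <<'E'
from h import *
p=grab_frame("side"); cv2.imwrite("pics/s6.png",p["pixels"])
E
```

```text
time_s: 26.95
position: [0.5188, -0.1525, 0.1514]
eef_rot: [-0.002, 0.059, 0.998, -0.0]
contact_force: [-4.8, -4.4, 24.0]
opening: 0.172
gripper_force: 20.0
time_s: 27.58
position: [0.5162, -0.1502, 0.147]
eef_rot: [-0.006, 0.058, 0.998, 0.002]
contact_force: [-0.3, -0.4, 0.2]
opening: 0.594
gripper_force: 0.0
time_s: 28.2
position: [0.3998, -0.137, 0.345]
eef_rot: [-0.005, 0.058, 0.998, 0.002]
contact_force: [-1.1, -0.6, 0.7]
opening: 0.598
gripper_force: 0.0
side 3556 3286 guard angle -0.00230936650275837
top 2760 2312 guard angle -0.005521106601263703
```

View pics/s6.png

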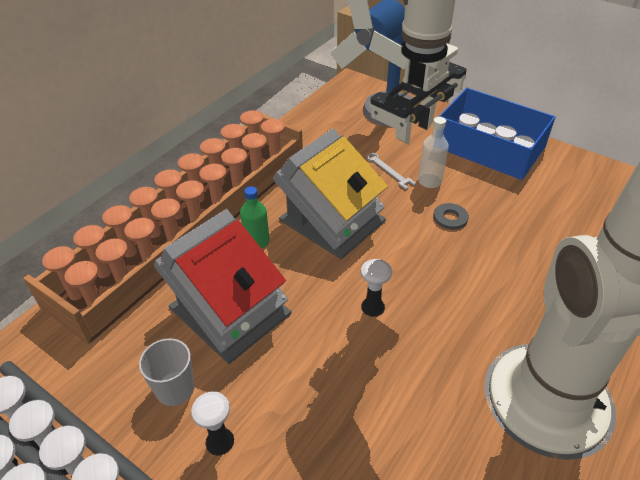

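The yellow guard is closed at (346,175), the red console at (232,268) is untouched, the bystanders are in place and the gripper is clear. Handing in.

```bash
python3 -m crank '[{"tx":0,"ty":0,"tz":0,"wx":0,"wy":0,"wz":0},{"tx":0,"ty":0,"tz":0,"wx":0,"wy":0,"wz":0},{"tx":0,"ty":0,"tz":0,"wx":0,"wy":0,"wz":0},{"tx":0,"ty":0,"tz":0,"wx":0,"wy":0,"wz":0},{"tx":0,"ty":0,"tz":0,"wx":0,"wy":0,"wz":0}]' >/dev/null; python3 -c "
from cell import *
print(hand_in())"
```

```text
the job is handed in; nothing more can be done
None
```

The job is handed in at about 29 s of the 72 s: the green lever measured at its on stop before closing, the yellow guard was lowered gently and measures closed (within 0.01 rad), and the last picture shows the red console and the bystanders where they were; the hand-in returned no verdict.

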